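Stand the fallen bottle on the cam lift and hold it raised

TASK

The small white screw-cap bottle has fallen over on the worktop: stand it upright on the round plate of the cam lift, with its whole base on the plate, and let go of it. Then take the crossbar of the lift's lever and swing the lever up to the point where the plate is at its highest (lever straight up, at its stop), and finish while still holding the crossbar there against its return spring, with the bottle standing on the raised plate. Leave the other bottles and vessels where they stand.

Things in the scene. Friction and masses are not known exactly. Their poses are not given: they have to be found in the camera images.
- bottle: Fallen bottle: closed, white, round, body 37 mm in diameter, 88 mm tall with its white cap (29 mm wide, top 15 mm), about 90 g, lying on its side on the worktop, to the right of the lift; cap end to the left; it can roll. Origin: centre of its base; z runs from base to cap (level while it lies, up when it stands). Grip it across its diameter.
- cam_lift: Cam lift, fixed. Aluminium base 130 (x) by 112 (y) by 10 mm, two cheeks, round plate on top, lever on its +y side. Origin: at worktop height under the plate's centre; x to the back, y left, z up. Lever shaft along y at x = 0, 40 mm up. A thin sight post 140 mm tall stands 95 mm behind the centre, with an 18 mm block at 110 to 126 mm height and a pointer reaching 25 mm towards the plate.
- plate_top (a point): Centre of the flat top of the lift's round plate (90 mm in diameter, 6 mm thick, no rim). It is 67.5 mm above the worktop with the lever at rest and 77.5 mm at the highest lift. z up.
- lift_plate (a joint): Lift of the plate in m: 0 at rest, 0.010 at its highest. The plate is driven by the lever through a cam alone.
- lift_lever (a joint): Lever angle, rad. 0 at rest: lever points to the robot's side (-x of the lift), 15 degrees up. Grows as it swings up and back. At 1.309 it stands straight up at its stop, the plate at its highest; the plate rises evenly with the angle. A spring returns it to 0 when let go: it takes 2 N (rest) to 6 N (straight up) at the crossbar.
- crossbar: Black round bar at the lever's end, the part to hold: 14 mm in diameter, 62 mm long, parallel to the lift's y, on the outer (+y) side of the flat lever. Origin: middle of the bar, 110 mm from the shaft, 90 mm from the lift's middle; free 28 mm either side. 68 mm above the worktop at rest, 150 mm straight up. A sleeve that turns freely about its own axis, so the hand keeps its attitude.
- amber_bottle: Bystander: brown screw-cap bottle, 60 mm in diameter, 135 mm tall, standing; origin at the centre of its base, z up. Loose, to be left alone.
- beaker: Bystander: clear empty beaker, 59 mm wide, 68 mm tall, standing; origin at the centre of its base, z up. Loose, to be left alone.
- dropper: Bystander: small brown bottle with black cap, 30 mm in diameter, 75 mm tall, standing; origin at the centre of its base, z up. Loose, to be left alone.
Things that resemble listed ones, but are neither listed nor needed, are in the scene too. What is meant by the bottle is not green or pink, and is the smaller of those in its own colour.

How it is judged:
By the outcome, as a careful person would: the job done as asked, in the order asked, and still so for the second after the job is handed in, while the arm keeps its last pose, push and grip.
It also fails if it takes over 58 s, if anything falls off the work surface, if the arm or the gripper's body presses on something with over 40 N, if the wrist force passes 120 N, or if a joint passes its speed limit or range.

ROBOT

A 6-joint arm with a two-finger parallel gripper is mounted at the origin on the work surface; the furniture and walls round the work are solid. World frame = base frame: x ahead of the robot, y to its left, z up, the work surface at z = 0. Lengths are in m, angles in rad, forces in N, time in s.
With the tool pointing down it reaches from about 0.3 to 0.825 m from the base axis. Payload 5.4 kg.
Tool frame: the origin (TCP) lies between the finger pads; the fingertips stand 8 mm ahead of it and the grasp point (between the pads) lies 11 mm behind it; z points along the fingers, y is the direction in which the jaws open and shut (so a half turn about z gives the same grasp; the last joint's range is limited). The gripper opens to 92 mm and grips with 3 to 60 N. Pads are 20 mm wide; open, the fingers measure 128 mm over their backs; the gripper's body (75 mm by 189 mm) begins 69 mm behind the grasp point.
Start: joints at [1.139, 0.158, 1.597, -0, 1.386, -0.21], TCP at [0.127, 0.561, 0.223] pointing down, gripper open.
Joint ranges: [-2.91, 2.91], [-0.94, 2.29], [0.18, 2.7], [-1.29, 4.43], [0.17, 2.64], [-3, 3]. Speed limits (rad/s): [2.57, 2.57, 3.14, 3.14, 3.14, 3.14].

INTERFACE

Orientations are given as a unit quaternion [w, x, y, z].
In Python, from cell import manip gives the robot as it stands.
- The arm moves only by the tool apply_moves, never from a script. Its argument "rows" is a list of rows, each a list of 3 entries, a list of its own where there are three numbers: the closure, from 0 (fully open) to 1 (shut), then the shift along the tool's x, y, z in cm, then the turn, a rotation vector about the tool's x, y, z in rad. In form: [[jaw, [x, y, z], [wx, wy, wz]], ...]. A call has exactly 8 rows; each row shifts and turns the commanded pose from where the row before left it, along the tool's axes as they then stand; what a row does not reach is not made up. A row lasts 1/10 s, in which the tool goes at most 50 mm and 8.59 degrees, less where a joint would pass 70% of its speed; a pose out of reach is approached as far as the arm can. A call is refused whole if a number of a shift passes 5 or a number of a turn 0.15, either way. A call with a gripper value outside its range is refused whole. The fingers move at their own pace and stop on an object; "newtons" is the grip in N (left out, the last holds). Time passes only in rows, so rows that do not move let the fingers close, or fill a call up. It gives the time, the measured TCP pose, the force and the opening at its end, in the units of the state.
- manip.observe(): the state, without advancing time (a new reading comes with each control period).
- manip.capture(name): name is "scene" or "top" or "wrist"; returns a dict with "img" (384x512x3 uint8, red, green, blue), "vfov" (degrees; the focal length in pixels is half the picture's height over the tangent of half this angle, whatever the lens; pixels are square), "cx", "cy" (the principal point, pixels), "R" (3x3) and "t" (3): a world point X has camera coordinates R X + t. Camera axes: x right, y down, z forward; pixel columns grow to the right and rows downward; lengths in m; the calibration is good to about 2 mm. The wrist camera is an equidistant fisheye: a pixel r from the principal point sees the ray r / f radians off the axis. A picture is of the moment at which its call begins. There is no depth.
- manip.hand_in(): hands the job in, once; it reports no verdict.
Trained networks look in a picture, given as the dict that the camera call returned (one of the last four; its "shot" number tells which), for a name from the list of things; names that differ only in an ending like _2 or _b are one class to them, and where a whole thing is asked for, a point or a joint stands for the part that bears it (a point fixed in the world has none). Each returns a list of dicts, best first, with "conf" (0 to 1); they miss things now and then, are a little off and sometimes report something else, mostly with a low value. They report only what shows in the picture. A call takes as long as a camera call. They do not tell look-alikes from the thing itself.
- manip.masks_of(picture, label): "pixels" (384x512 bool, what is visible of it) and "extent" ([left, top, right, bottom] in pixels, round what is visible of it).
The state is a dict: "time_s": time; "q": joint angles; "qvel": joint speeds; "joint_torque": joint torques, N m; "position": TCP position; "tcp_rot": TCP orientation; "contact_force": force on the tool from outside, world axes, zero at the start; "torque": the same for the moment, N m; "gripper_width": opening from 0.0 (shut) to 1.0 (fully open).
Only numpy, scipy, OpenCV 4.12 (cv2) and the standard library are available. Lean on these libraries where they do the work, as an engineer would, in place of code of your own. Each camera call takes 0.05 s, during which the arm holds its last target.

## Working session

There is one attempt and no reset: what is moved stays moved. The work goes in short steps, Python scripts to look and compute and a tool call to move; the robot and the scene stay as the last step left them, time stands still between calls to the robot, and variables do not carry over. Pictures are saved under pics/ and viewed, and the job is handed in when it is done.

Besides the shell and the picture viewer there is one more tool, called after "Request:" as name(argument=value, ...) on one line, values as JSON. apply_moves: Moves the arm, as the interface text tells. Its arguments: {"type":"object","properties":{"rows":{"type":"array","items":{"type":"array"}},"newtons":{"type":"number"}},"required":["rows"]}

```bash
mkdir -p pics; ls
cat > h.py <<'E'
import numpy as np, cv2
from cell import manip
def save(n,im): cv2.imwrite(f'pics/{n}.png',im[:,:,::-1])
E
python3 - <<'E'
from h import *
s=manip.observe(); print(s['time_s'],s['position'],s['tcp_rot'],s['q'],s['gripper_width'])
import pickle
for c in ['scene','top','wrist']:
    p=manip.capture(c); save(c+'0',p['img']); print(c,p['vfov'],p['cx'],p['cy'],p['R'],p['t'])
    pickle.dump(p,open(c+'0.pkl','wb'))
    for l in ['bottle','cam_lift','crossbar','plate_top']:
        for d in manip.masks_of(p,l)[:4]: print(c,l,round(d['conf'],2),d['extent'],d['pixels'].sum())
E
```

```text
pics
0.0 [0.12624799 0.56034572 0.22162354] [-3.13417651e-04  1.10688416e-01  9.93854706e-01 -8.94185260e-04] [ 1.13888669e+00  1.59063317e-01  1.59820701e+00  3.10977182e-05
  1.38621713e+00 -2.10083885e-01] 1.0013136993395533
scene 50.67772326335225 247.94782368295813 185.25548038038204 [[-0.88936179 -0.45702697 -0.01272608]
 [-0.29301547  0.59112504 -0.75147397]
 [ 0.35096658 -0.6646033  -0.65963999]] [0.48196125 0.25855952 0.89615868]
scene bottle 0.74 [288.5, 147.0, 325.6, 167.4] 532
scene bottle 0.69 [181.8, 258.5, 209.2, 311.2] 1029
scene bottle 0.62 [254.0, 157.3, 270.9, 184.3] 285
scene bottle 0.61 [280.1, 177.9, 296.4, 203.5] 323
scene cam_lift 0.75 [191.0, 186.0, 258.6, 270.4] 2504
scene crossbar 0.71 [243.3, 244.5, 259.3, 273.1] 154
scene plate_top 0.61 [211.4, 207.0, 248.1, 233.8] 798
top 54.078597080924574 262.8774219937533 190.5191318701192 [[ 0.02339475 -0.99910012 -0.03537837]
 [-0.9897884  -0.01817036 -0.14138159]
 [ 0.14061152  0.03832468 -0.98932281]] [-0.04282811  0.55129312  0.91814452]
top bottle 0.72 [131.8, 175.1, 175.7, 203.3] 706
top bottle 0.71 [362.7, 191.8, 381.6, 238.3] 813
top bottle 0.64 [308.8, 166.0, 342.1, 185.4] 449
top bottle 0.56 [291.8, 209.7, 327.1, 224.8] 482
top cam_lift 0.63 [176.5, 135.9, 246.9, 232.5] 2697
top cam_lift 0.62 [273.6, 124.1, 295.5, 148.4] 411
top crossbar 0.55 [172.7, 228.0, 198.8, 230.9] 149
top plate_top 0.91 [206.4, 165.1, 239.6, 204.7] 980
top plate_top 0.5 [273.1, 120.8, 295.2, 147.1] 454
wrist 65.70646984690485 253.7958764227942 188.93365619511445 [[ 2.19320485e-01  9.75652834e-01 -2.70115243e-04]
 [ 9.47391227e-01 -2.12901288e-01  2.39003986e-01]
 [ 2.33127408e-01 -5.26743749e-02 -9.71018549e-01]] [-0.57463673 -0.02847356  0.38840866]
```

Run:
```python
import cv2
for n in ['scene0','top0']:
    i=cv2.imread(f'pics/{n}.png'); cv2.imwrite(f'pics/{n}b.png',cv2.resize(i[90:330,100:440] if n=='scene0' else i[80:300,90:430],None,fx=2.3,fy=2.3,interpolation=cv2.INTER_CUBIC))
```

```text
(no output)
```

View pics/scene0b.png

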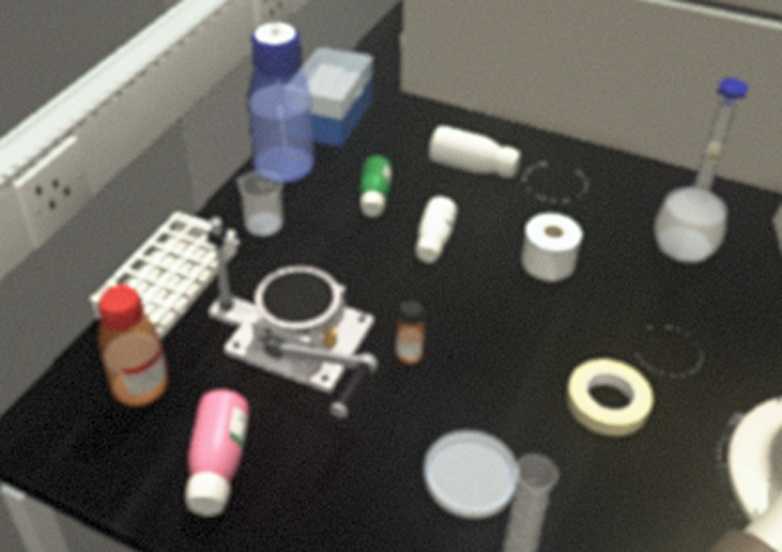

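View pics/top0b.png

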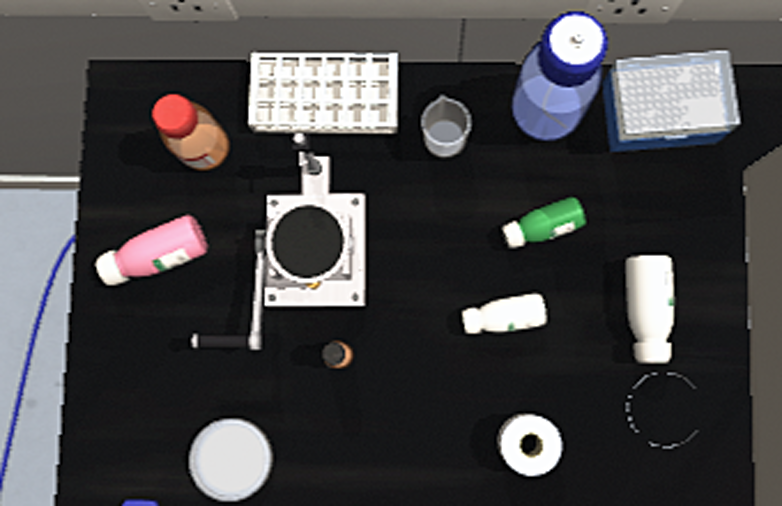

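View pics/top0.png

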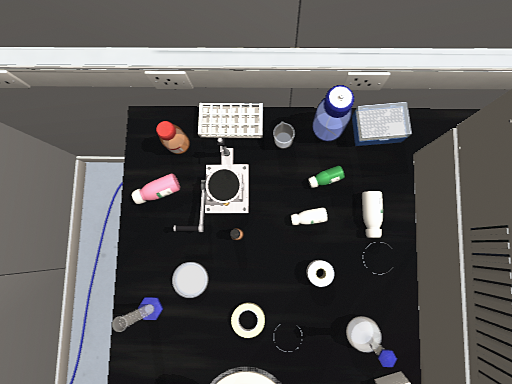

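Candidates for the bottle in the top view are: small white (309,217), large white (372,214), green (326,176) and pink (156,189). By the description it's the small white one at (309,217), which is (288,190) in the scene view. Next I'll measure and take a close crop.

```bash
cat >> h.py <<'E'
def ray(p,u,v):
    f=p['img'].shape[0]/2/np.tan(np.radians(p['vfov'])/2)
    u=np.atleast_1d(u).astype(float);v=np.atleast_1d(v).astype(float)
    a=(u-p['cx'])/f;b=(v-p['cy'])/f
    if p.get('fish'):
        r=np.hypot(a,b)+1e-12; d=np.c_[a/r*np.sin(r),b/r*np.sin(r),np.cos(r)]
    else: d=np.c_[a,b,np.ones_like(a)]
    R=np.array(p['R']);return -R.T@np.array(p['t']), d@R
def onz(p,u,v,z):
    c,d=ray(p,u,v); return c+d*((z-c[2])/d[:,2])[:,None]
def proj(p,X):
    f=p['img'].shape[0]/2/np.tan(np.radians(p['vfov'])/2)
    x=np.atleast_2d(X)@np.array(p['R']).T+np.array(p['t'])
    if p.get('fish'):
        r=np.hypot(x[:,0],x[:,1])+1e-12;th=np.arctan2(r,x[:,2]);return np.c_[p['cx']+f*th*x[:,0]/r,p['cy']+f*th*x[:,1]/r]
    return np.c_[p['cx']+f*x[:,0]/x[:,2],p['cy']+f*x[:,1]/x[:,2]]
def cap(n):
    p=manip.capture(n)
    if n=='wrist': p['fish']=True
    return p
E
python3 - <<'E'
from h import *
P={c:cap(c) for c in ['top','scene']}
def near(p,l,uv):
    best=None
    for d in manip.masks_of(p,l):
        v,u=np.nonzero(d['pixels']); 
        e=np.hypot(u.mean()-uv[0],v.mean()-uv[1])
        if e<25 and(best is None or e<best[0]): best=(e,d,u,v)
    return best
for c,b,l,k in [('top',(309,217),(224,184),(186,229)),('scene',(288,190),(230,220),(251,259))]:
    p=P[c]
    for lab,uv,z in [('bottle',b,.0185),('plate_top',l,.0655),('crossbar',k,.068)]:
        r=near(p,lab,uv)
        if r is None: print(c,lab,'none');continue
        _,d,u,v=r
        X=onz(p,u,v,z)[:,:2]; m=X.mean(0); w,V=np.linalg.eigh(np.cov((X-m).T)); a=V[:,1]; 
        s=(X-m)@a; t=(X-m)@V[:,0]
        print(c,lab,d['conf'],m.round(4),'axis',a.round(3),'ext',s.min().round(4),s.max().round(4),'w',(t.max()-t.min()).round(4), (X.min(0)+X.max(0))/2)
        np.save(f'm_{c}_{lab}.npy',np.c_[u,v])
    for lab in ['amber_bottle','beaker','dropper']:
        for d in manip.masks_of(p,lab)[:2]: 
            e=d['extent']; print(c,lab,d['conf'],e,onz(p,(e[0]+e[2])/2,e[3],0).round(3))
p=P['top'];i=p['img'][195:240,270:400];save('crop',cv2.resize(i,None,fx=6,fy=6,interpolation=cv2.INTER_CUBIC))
import pickle;pickle.dump(P,open('P.pkl','wb'))
# lift corners by eye in top crop (scale 2.3, offset 90,80)
cr=np.array([[266,196],[365,194],[367,305],[265,306]])/2.3+[90,80]
print(onz(p,cr[:,0],cr[:,1],.010).round(4))
kk=np.array([[195,341],[262,341],[254,341],[260,240]])/2.3+[90,80]
print(onz(p,kk[:,0],kk[:,1],.068).round(4))
E
```

```text
top bottle 0.9 [ 0.4908 -0.1497] axis [-0.206  0.979] ext -0.0418 0.0461 w 0.0356 [ 0.49121926 -0.14759647]
top plate_top 0.92 [0.5607 0.0676] axis [-0.953 -0.302] ext -0.0435 0.0443 w 0.087 [0.56052642 0.06845684]
top crossbar 0.49 [0.4529 0.1564] axis [-0.038  0.999] ext -0.03 0.0293 w 0.0147 [0.45178402 0.15612574]
top amber_bottle 0.74 [156.8, 121.8, 186.7, 156.6] [[0.646 0.219 0.   ]]
top amber_bottle 0.44 [272.7, 121.6, 295.0, 151.9] [[ 0.663 -0.084  0.   ]]
top beaker 0.95 [274.2, 121.6, 296.2, 148.8] [[ 0.672 -0.087 -0.   ]]
top dropper 0.63 [231.0, 227.4, 241.5, 241.3] [[0.423 0.036 0.   ]]
scene bottle 0.81 [ 0.4901 -0.1528] axis [-0.206  0.978] ext -0.0587 0.0605 w 0.0377 [ 0.49172161 -0.15118698]
scene plate_top 0.68 [0.558  0.0678] axis [-0.92   0.391] ext -0.0484 0.0579 w 0.0952 [0.5563018  0.06484755]
scene crossbar 0.73 [0.4522 0.1559] axis [-0.031  1.   ] ext -0.0368 0.033 w 0.0148 [0.45189904 0.15407864]
scene amber_bottle 0.73 [139.3, 213.4, 173.6, 266.3] [[0.674 0.228 0.   ]]
scene beaker 0.86 [201.9, 161.9, 222.1, 194.2] [[ 0.686 -0.053  0.   ]]
scene beaker 0.3 [242.2, 246.1, 258.6, 274.2] [[0.46  0.147 0.   ]]
[[0.6213 0.1236 0.01  ]
 [0.6254 0.009  0.01  ]
 [0.4975 0.0031 0.01  ]
 [0.4939 0.119  0.01  ]]
[[0.4506 0.1812 0.068 ]
 [0.4521 0.1094 0.068 ]
 [0.452  0.118  0.068 ]
 [0.5606 0.1166 0.068 ]]
```

View pics/crop.png

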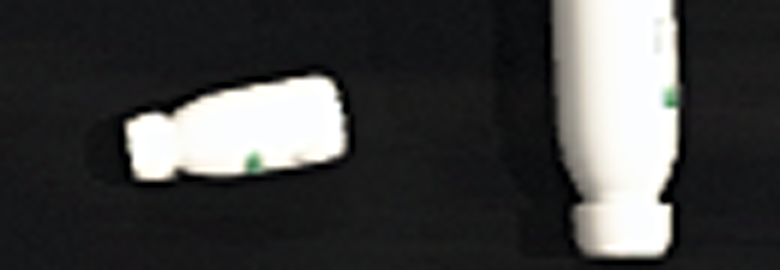

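Run:
```python
from h import *; import pickle
P=pickle.load(open('P.pkl','rb')); p=P['top']
print('cam',ray(p,0,0)[0])
print('base',onz(p,150,308,0.005))
for z in (0,.1,.15,.2,.25,.3): print(z,onz(p,120,325,z))
# volumetric flask
print('flask base',onz(p,364,332,0),onz(p,388,359,.2))
print('ring',onz(p,378,258,0), onz(p,288,337,0),'tape',onz(p,248,320,0),'roll',onz(p,320,273,0))
```

```text
cam [ 0.41756379 -0.06795998  0.98476882]
base [[0.24944174 0.25047476 0.005     ]]
0 [[0.20446728 0.32664234 0.        ]]
0.1 [[0.22610652 0.28657178 0.1       ]]
0.15 [[0.23692615 0.26653651 0.15      ]]
0.2 [[0.24774577 0.24650123 0.2       ]]
0.25 [[0.25856539 0.22646595 0.25      ]]
0.3 [[0.26938501 0.20643068 0.3       ]]
flask base [[ 0.20661209 -0.28988678  0.        ]] [[ 0.20013768 -0.29071059  0.2       ]]
ring [[ 0.38896666 -0.32789332  0.        ]] [[ 0.18872691 -0.10133325  0.        ]] tape [[2.26616057e-01 4.49259831e-05 0.00000000e+00]] roll [[ 0.34761638 -0.18064736  0.        ]]
```

View pics/scene0.png

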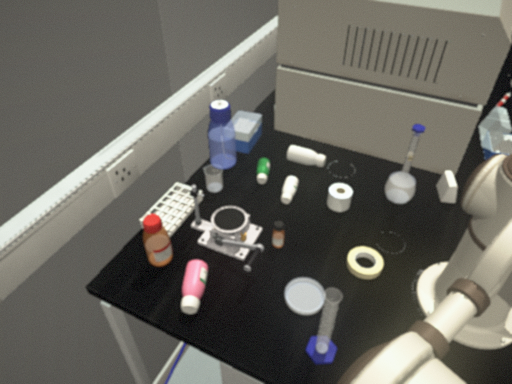

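Request:
apply_moves(rows=[[0,[0,0,-2],[0,0,0.14]],[0,[0,0,-2],[0,0,0.14]],[0,[0,0,-2],[0,0,0.14]],[0,[0,0,-2],[0,0,0.14]],[0,[0,0,-2],[0,0,0.14]],[0,[0,0,-2],[0,0,0.14]],[0,[0,0,-2],[0,0,0.14]],[0,[0,0,-2],[0,0,0.14]]])

```text
time_s: 2.25
position: [0.1264, 0.5608, 0.3834]
tcp_rot: [-0.0, 0.624, 0.781, 0.0]
contact_force: [0.6, -0.6, -1.4]
gripper_width: 1.002
```

```bash
cat >> h.py <<'E'
import json
from scipy.spatial.transform import Rotation as Ro
def obs(log=True):
    s=manip.observe(); q=np.array(s['q']); r=s['tcp_rot']; R=Ro.from_quat([r[1],r[2],r[3],r[0]])
    if log: open('log.txt','a').write(json.dumps([list(map(float,q)),list(map(float,s['position'])),list(map(float,R.as_quat()))])+'\n')
    print('t',round(s['time_s'],2),'pos',np.round(s['position'],4),'q',q.round(3),'F',np.round(s['contact_force'],1),'w',round(s['gripper_width'],3)); print(R.as_matrix().round(3))
    return np.array(s['position']),R,q
E
python3 -c "
from h import *
obs()"
```

```text
t 2.25 pos [0.1264 0.5608 0.3834] q [1.139 0.107 1.341 0.    1.693 0.916] F [ 0.6 -0.6 -1.4] w 1.002
[[-0.221  0.975  0.   ]
 [ 0.975  0.221  0.   ]
 [ 0.     0.    -1.   ]]
```

Request:
apply_moves(rows=[[0,[-4.7,1.3,0],[0,0,0]],[0,[-4.7,1.3,0],[0,0,0]],[0,[-4.7,1.3,0],[0,0,0]],[0,[-4.7,1.3,0],[0,0,0]],[0,[-4.7,1.3,0],[0,0,0]],[0,[-4.7,1.3,0],[0,0,0]],[0,[-4.7,1.3,0],[0,0,0]],[0,[-4.7,1.3,0],[0,0,0]]])

```text
time_s: 3.05
position: [0.3135, 0.2166, 0.3829]
tcp_rot: [0.0, 0.621, 0.783, 0.001]
contact_force: [0.2, 1.0, -0.3]
gripper_width: 0.998
```

```bash
python3 -c "
from h import *
obs()"
```

```text
t 3.05 pos [0.3135 0.2166 0.3829] q [ 0.284 -0.422  1.81  -0.     1.751  0.055] F [ 0.2  1.  -0.3] w 0.998
[[-0.227  0.974  0.001]
 [ 0.974  0.227  0.   ]
 [ 0.     0.001 -1.   ]]
```

Request:
apply_moves(rows=[[0,[-4.9,1.1,1.5],[0,0,0]],[0,[-4.9,1.1,1.5],[0,0,0]],[0,[-4.9,1.1,1.5],[0,0,0]],[0,[-4.9,1.1,1.5],[0,0,0]],[0,[-4.9,1.1,1.5],[0,0,0]],[0,[-4.9,1.1,1.5],[0,0,0]],[0,[-4.9,1.1,1.5],[0,0,0]],[0,[-4.9,1.1,1.5],[0,0,0]]])

```text
time_s: 3.85
position: [0.4803, -0.1289, 0.2677]
tcp_rot: [0.0, 0.622, 0.783, 0.0]
contact_force: [0.9, 0.5, -0.1]
gripper_width: 0.996
```

```bash
python3 -c "
from h import *
obs()
p=cap('wrist'); save('w1',p['img'])
import pickle; pickle.dump(p,open('w1.pkl','wb'))
for d in manip.masks_of(p,'bottle')[:5]:
    v,u=np.nonzero(d['pixels']); X=onz(p,u,v,.0185)[:,:2]; m=X.mean(0); w,V=np.linalg.eigh(np.cov((X-m).T)); a=V[:,1]; s=(X-m)@a;t=(X-m)@V[:,0]
    print(d['conf'],d['extent'],m.round(4),a.round(3),s.min().round(4),s.max().round(4),t.min().round(4),t.max().round(4))
"
```

```text
t 3.85 pos [ 0.4803 -0.1289  0.2677] q [-0.506 -0.075  1.749  0.     1.467 -0.734] F [ 0.9  0.5 -0.1] w 0.996
[[-0.226  0.974  0.001]
 [ 0.974  0.226 -0.   ]
 [-0.     0.001 -1.   ]]
0.88 [204.6, 264.3, 270.2, 271.0] [ 0.4872 -0.2958] [-0.984 -0.177] -0.0628 0.0462 -0.0088 0.0085
0.87 [239.9, 151.7, 269.8, 211.1] [ 0.4908 -0.1525] [-0.193  0.981] -0.0446 0.0474 -0.0192 0.0188
0.66 [302.6, 193.5, 327.3, 254.9] [ 0.594 -0.195] [-0.339  0.941] -0.0503 0.0493 -0.0178 0.0186
```

View pics/w1.png

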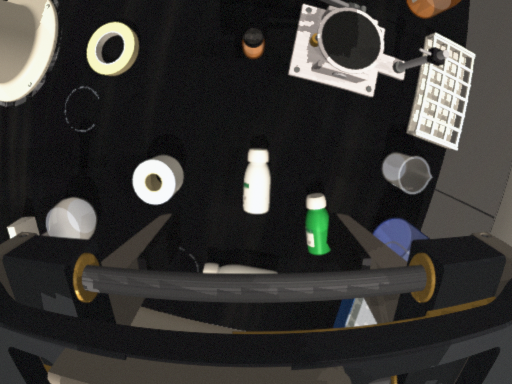

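Request:
apply_moves(rows=[[0.35,[0,0,0],[0,-0.13,0]],[0.35,[0,0,0],[0,-0.13,0]],[0.35,[0,0,0],[0,-0.13,0]],[0.35,[0,0,0],[0,-0.13,0]],[0.35,[2.5,0.15,3.4],[0,0,0]],[0.35,[2.5,0.15,3.4],[0,0,0]],[0.35,[2.5,0.15,3.4],[0,0,0]],[0.35,[2.5,0.15,3.4],[0,0,0]]])

```text
time_s: 4.75
position: [0.4814, -0.1057, 0.0998]
tcp_rot: [0.202, 0.601, 0.757, -0.159]
contact_force: [0.9, -0.5, -0.9]
gripper_width: 0.646
```

```bash
cat > fk.py <<'E'
from h import *
from scipy.optimize import least_squares
L=[json.loads(l) for l in open('log.txt')]
Q=np.array([l[0] for l in L]);X=np.array([l[1] for l in L]);RR=[Ro.from_quat(l[2]) for l in L]
def fk(q,p,s4=1):
    # p: h,a1,d,L2,a3,L3,L6
    h,a1,d,L2,a3,L3,L6=p
    R=Ro.from_euler('z',q[0]); x=R.apply([a1,d,h])
    R=R*Ro.from_euler('y',q[1]); x=x+R.apply([0,0,L2])
    R=R*Ro.from_euler('y',q[2]); x=x+R.apply([a3,0,L3])
    R=R*Ro.from_euler('z',s4*q[3])*Ro.from_euler('y',q[4]); x=x+R.apply([0,0,L6])
    R=R*Ro.from_euler('z',q[5])
    return x,R
def fit(s4=1):
    def res(p): return np.concatenate([np.r_[fk(q,p,s4)[0]-x] for q,x in zip(Q,X)]+[.01*(p-p0)])
    p0=np.array([.35,0,-.1,.4,0,.4,.25]); p0[2]=.1
    r=least_squares(res,p0); return r.x,res(r.x)
if __name__=='__main__':
    for s in (1,-1):
        p,r=fit(s); print(s,p.round(4)); print((r[:-7].reshape(-1,3)*1000).round(1))
        for q,R in zip(Q,RR):
            E=fk(q,p,s)[1].inv()*R; print(E.as_rotvec().round(3),end=' ')
        print()
E
python3 -c "
from h import *
obs()"; python3 fk.py
```

```text
t 4.75 pos [ 0.4814 -0.1057  0.0998] q [-0.168  0.034  2.085 -0.621  0.905 -0.034] F [ 0.9 -0.5 -0.9] w 0.646
[[-0.197  0.974  0.115]
 [ 0.845  0.228 -0.484]
 [-0.497  0.002 -0.868]]
1 [0.2981 0.     0.1199 0.3857 0.0478 0.5191 0.3141]
[[-0. -0. -0.]
 [ 0. -0. -0.]
 [-0. -0.  0.]
 [ 0.  0.  0.]]
[-0.     0.     1.571] [-0.    -0.     1.571] [-0.    -0.     1.571] [-0.    -0.     1.571] 
-1 [-0.4138  0.1611  0.1173  0.3626 -0.0954  0.3676 -0.2913]
[[ -1.5  -9.5  -5.8]
 [ -4.2  -4.  -14.1]
 [ 21.8 -15.1  28.5]
 [-10.5   9.7  -8.5]]
[0.    0.    1.571] [ 0.    -0.     1.571] [-0.     0.     1.571] [ 0.71  -0.663  0.681]
```

```bash
cat >> fk.py <<'E'
P,_=fit(1)
OFF=Ro.from_euler('z',np.pi/2)
lo=np.array([-2.91,-.94,.18,-1.29,.17,-3]);hi=np.array([2.91,2.29,2.7,4.43,2.64,3])
def ik(x,R,n=30,seed=0,q0=None):
    rng=np.random.default_rng(seed);best=None
    for i in range(n):
        s=q0 if (i==0 and q0 is not None) else rng.uniform(lo,hi)
        def f(q):
            y,S=fk(q,P); return np.r_[(y-x)*5,((S*OFF).inv()*R).as_rotvec()]
        r=least_squares(f,s,bounds=(lo,hi))
        if best is None or r.cost<best[0]-1e-9: best=(r.cost,r.x)
        if r.cost<1e-10: break
    return best
def grot(az,th,up=1):
    d=np.array([np.cos(az)*np.cos(th),np.sin(az)*np.cos(th),-np.sin(th)])
    u=np.array([0,0,1.]); x=u-d*(u@d); x=x/np.linalg.norm(x)*up
    return Ro.from_matrix(np.c_[x,np.cross(d,x),d])
E
python3 - <<'E'
from fk import *
for az in (0,30,45,60,90):
  for th in (30,):
    R=grot(np.radians(az),np.radians(th)); d=R.as_matrix()[:,2]
    x=np.array([.5605,.068,.0675+.045])+.004*d
    c,q=ik(x,R); print(az,th,'%.1e'%c,q.round(2), np.r_[q-lo].min().round(2),np.r_[hi-q].min().round(2))
E
```

```text
0 30 1.8e-28 [-0.18 -0.11  2.51  2.64  0.33 -1.18] 0.16 0.19
30 30 1.9e-24 [-0.57 -0.    2.41  1.52  0.88 -0.68] 0.71 0.29
45 30 4.4e-27 [-0.63  0.14  2.26  1.29  1.1  -0.71] 0.93 0.44
60 30 1.9e-30 [-0.63  0.28  2.07  1.12  1.28 -0.75] 1.11 0.63
90 30 2.5e-19 [-0.55  0.56  1.68  0.83  1.62 -0.83] 1.45 1.02
```

Request:
apply_moves(rows=[[0.35,[-0.1,-0.05,2.5],[0,0,0]],[0.35,[-0.1,-0.05,2.5],[0,0,0]],[0.35,[-0.1,-0.05,1.5],[0,0,0]],[0.35,[-0.1,0,1.5],[0,0,0]],[0.35,[0,0,1],[0,0,0]],[0.35,[0,0,1],[0,0,0]],[0.35,[0,0,0],[0,0,0]],[0.35,[0,0,0],[0,0,0]]], newtons=15)

```text
time_s: 5.55
position: [0.492, -0.1587, 0.0159]
tcp_rot: [0.201, 0.601, 0.757, -0.16]
contact_force: [-0.4, -0.9, 0.2]
gripper_width: 0.651
```

```bash
python3 -c "
from h import *
obs()
p=cap('wrist'); save('w2',p['img'])
p=cap('top'); save('t2',cv2.resize(p['img'][150:270,230:410],None,fx=4,fy=4))
"
```

```text
t 5.55 pos [ 0.492  -0.1587  0.0159] q [-0.28   0.233  2.077 -0.737  0.702  0.034] F [-0.4 -0.9  0.2] w 0.651
[[-0.197  0.974  0.113]
 [ 0.845  0.227 -0.484]
 [-0.497  0.    -0.868]]
```

View pics/w2.png

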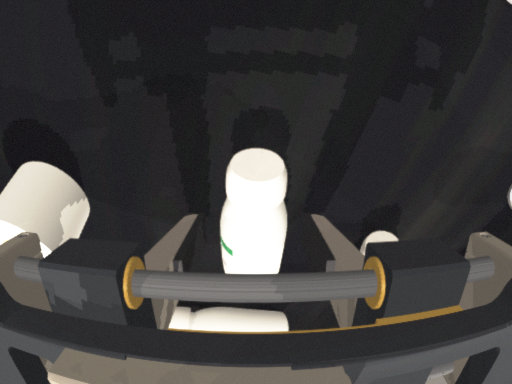

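View pics/t2.png

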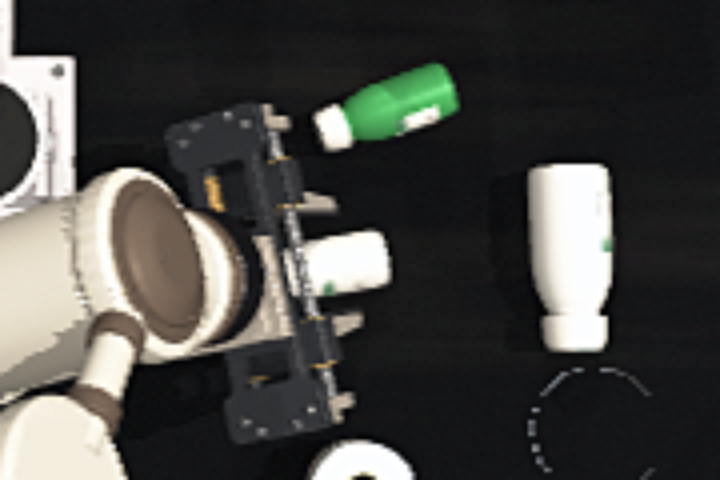

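The wrist view shows the bottle centred between the fingers, with its cap at (257,170). The green bottle is clear at (378,240). I'm closing the fingers.

Request:
apply_moves(rows=[[0.5,[0,0,0],[0,0,0]],[0.6,[0,0,0],[0,0,0]],[0.7,[0,0,0],[0,0,0]],[0.8,[0,0,0],[0,0,0]],[0.8,[0,0,0],[0,0,0]],[0.8,[0,0,0],[0,0,0]],[0.8,[0,0,0],[0,0,0]],[0.8,[0,0,0],[0,0,0]]], newtons=20)

```text
time_s: 6.45
position: [0.492, -0.1589, 0.0158]
tcp_rot: [0.201, 0.601, 0.757, -0.16]
contact_force: [-1.1, 2.7, 3.6]
gripper_width: 0.4
```

Request:
apply_moves(rows=[[0.8,[-0.5,0,-0.9],[0,0,0]],[0.8,[-1,0,-1.7],[0,0,0]],[0.8,[-1,0,-1.7],[0,0,0]],[0.8,[-1.1,0,-1.9],[0,0,0]],[0.8,[-1.1,0,-1.9],[0,0,0]],[0.8,[-1.1,0,-1.9],[0,0,0]],[0.8,[-1.1,0,-1.9],[0,0,0]],[0.8,[-1.1,0,-1.9],[0,0,0]]])

```text
time_s: 7.25
position: [0.4917, -0.1595, 0.1762]
tcp_rot: [0.201, 0.601, 0.757, -0.16]
contact_force: [0.7, 0.4, -1.0]
gripper_width: 0.4
```

```bash
python3 -c "
from fk import *
x,R,q=obs()
for k in range(13):
    Rk=R*Ro.from_euler('y',k*.1309); c,qq=ik(x,Rk,q0=q,n=4); print(k,'%.0e'%c,qq.round(2)); q=qq
"
```

```text
t 7.25 pos [ 0.4917 -0.1595  0.1762] q [-0.283 -0.066  2.011 -0.541  0.996 -0.258] F [ 0.7  0.4 -1. ] w 0.4
[[-0.197  0.974  0.113]
 [ 0.846  0.227 -0.483]
 [-0.496  0.    -0.868]]
0 8e-19 [-0.28 -0.07  2.01 -0.54  1.   -0.26]
1 1e-24 [-0.35 -0.06  1.97 -0.37  1.05 -0.42]
2 6e-25 [-0.42 -0.04  1.92 -0.23  1.11 -0.57]
3 5e-25 [-0.49 -0.    1.86 -0.1   1.2  -0.68]
4 3e-25 [-0.55  0.05  1.81  0.    1.29 -0.78]
5 2e-25 [-0.6   0.11  1.75  0.09  1.38 -0.86]
6 1e-25 [-0.65  0.18  1.69  0.17  1.48 -0.92]
7 5e-26 [-0.7   0.26  1.63  0.23  1.58 -0.96]
8 3e-26 [-0.73  0.34  1.57  0.29  1.68 -1.  ]
9 2e-26 [-0.76  0.42  1.51  0.35  1.78 -1.02]
10 2e-26 [-0.79  0.5   1.45  0.4   1.87 -1.04]
11 4e-26 [-0.81  0.59  1.4   0.45  1.97 -1.04]
12 9e-26 [-0.83  0.67  1.35  0.5   2.06 -1.05]
```

Request:
apply_moves(rows=[[0.8,[0.8,0.6,-0.6],[0,0,0]],[0.8,[1.8,1.2,-1.3],[0,0,0]],[0.8,[1.8,1.2,-1.3],[0,0,0]],[0.8,[1.8,1.2,-1.3],[0,0,0]],[0.8,[1.8,1.2,-1.3],[0,0,0]],[0.8,[1.8,1.2,-1.3],[0,0,0]],[0.8,[1.8,1.2,-1.3],[0,0,0]],[0.8,[1.6,0.6,-1.3],[0,0,0]]])

```text
time_s: 8.05
position: [0.5365, 0.0199, 0.1921]
tcp_rot: [0.201, 0.6, 0.757, -0.16]
contact_force: [0.2, 0.1, -1.5]
gripper_width: 0.398
```

Request:
apply_moves(rows=[[0.8,[0,0,0],[0,0.08,0]],[0.8,[0,0,0],[0,0.12,0]],[0.8,[0,0,0],[0,0.12,0]],[0.8,[0,0,0],[0,0.12,0]],[0.8,[0,0,0],[0,0.12,0]],[0.8,[0,0,0],[0,0.12,0]],[0.8,[0,0,0],[0,0.12,0]],[0.8,[0,0,0],[0,0.12,0]]])

```text
time_s: 8.85
position: [0.5368, 0.0184, 0.1932]
tcp_rot: [-0.158, 0.609, 0.767, 0.125]
contact_force: [0.0, -0.1, -1.5]
gripper_width: 0.4
```

Request:
apply_moves(rows=[[0.8,[0,0,0],[0,0.12,0]],[0.8,[0,0,0],[0,0.12,0]],[0.8,[0,0,0],[0,0.12,0]],[0.8,[0,0,0],[0,0.12,0]],[0.8,[0,0,0],[0,0.12,0]],[0.8,[0,0,0],[0,0.05,0]],[0.8,[0,0,0],[0,0,0]],[0.8,[0,0,0],[0,0,0]]])

```text
time_s: 9.65
position: [0.537, 0.0185, 0.1936]
tcp_rot: [-0.392, 0.538, 0.678, 0.311]
contact_force: [-0.1, -0.2, -1.4]
gripper_width: 0.4
```

```bash
python3 -c "
from h import *
x,R,q=obs()
import pickle
for c in ['scene','top','wrist']:
    p=cap(c); pickle.dump(p,open(c+'3.pkl','wb'))
    i=p['img']
    if c=='scene': i=cv2.resize(i[110:310,130:330],None,fx=3,fy=3)
    if c=='top': i=cv2.resize(i[110:260,150:330],None,fx=4,fy=4)
    save(c+'3',i)
"
```

```text
t 9.65 pos [0.537  0.0185 0.1936] q [-0.577  0.535  1.51   0.688  1.906 -0.86 ] F [-0.1 -0.2 -1.4] w 0.4
[[-0.113  0.974 -0.198]
 [ 0.486  0.228  0.844]
 [ 0.867 -0.001 -0.499]]
```

View pics/scene3.png

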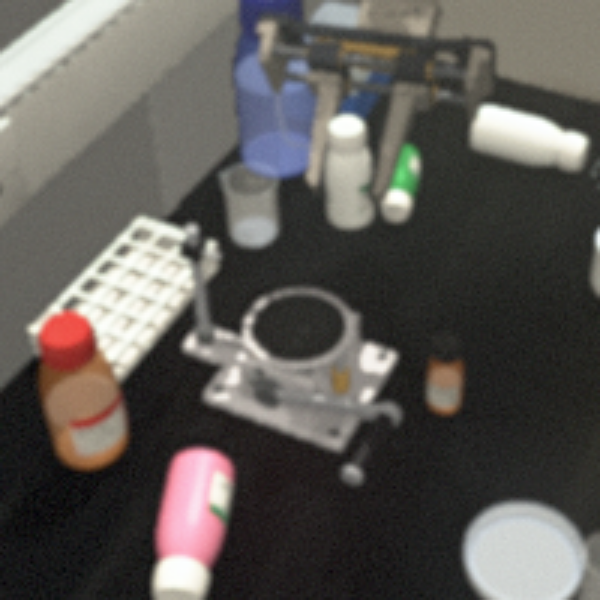

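View pics/top3.png

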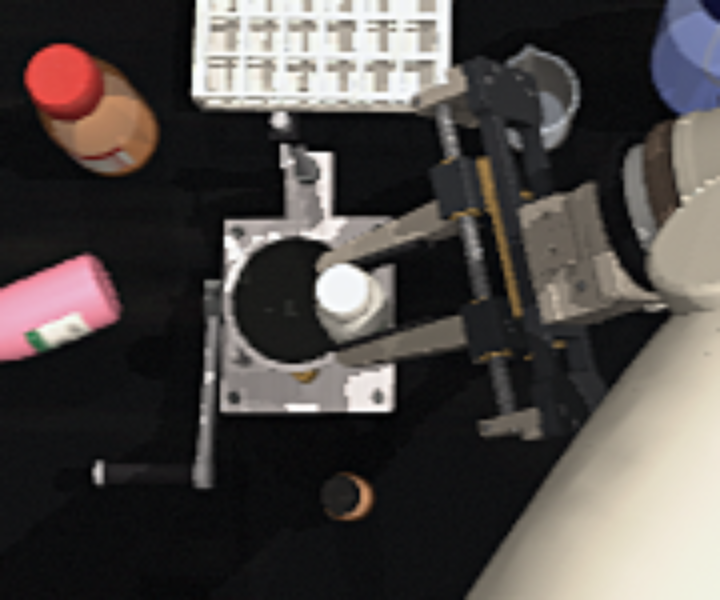

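View pics/wrist3.png

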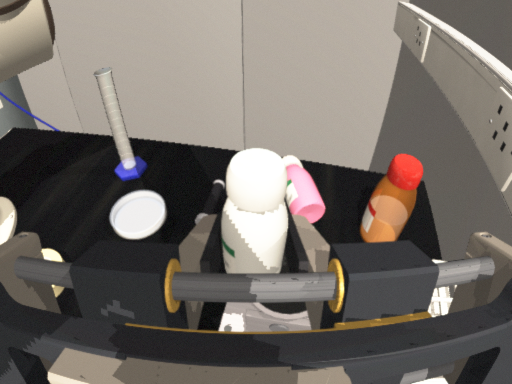

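```bash
python3 - <<'E'
from h import *; import pickle
x=np.array([.537,.0185,.1936]);d=np.array([-.198,.844,-.499]);c=x-.004*d
for h in (.036,.040,.044):
  b=c-[0,0,h]
  for n,(x0,y0,x1,y1),s in [('scene',(185,140,275,190),8),('top',(205,160,275,215),10)]:
    p=pickle.load(open(n+'3.pkl','rb')); im=cv2.resize(p['img'],None,fx=s,fy=s,interpolation=cv2.INTER_LINEAR).copy()
    for z,r,col in [(0,.0185,(255,0,0)),(.03,.0185,(255,160,0)),(.074,.0145,(0,255,0)),(.088,.0145,(0,0,255))]:
        t=np.linspace(0,6.3,60); uv=proj(p,np.c_[b[0]+r*np.cos(t),b[1]+r*np.sin(t),np.full(60,b[2]+z)])
        cv2.polylines(im,[((uv+.5)*s).astype(np.int32)],True,col,1)
    save(f'ov_{n}_{int(h*1000)}',im[y0*s:y1*s,x0*s:x1*s])
E
python3 -c "
import cv2,numpy as np
for n in('scene','top'):
    print(cv2.imread(f'pics/ov_{n}_40.png').shape)
"
```

```text
(400, 720, 3)
(550, 700, 3)
```

View pics/ov_scene_40.png

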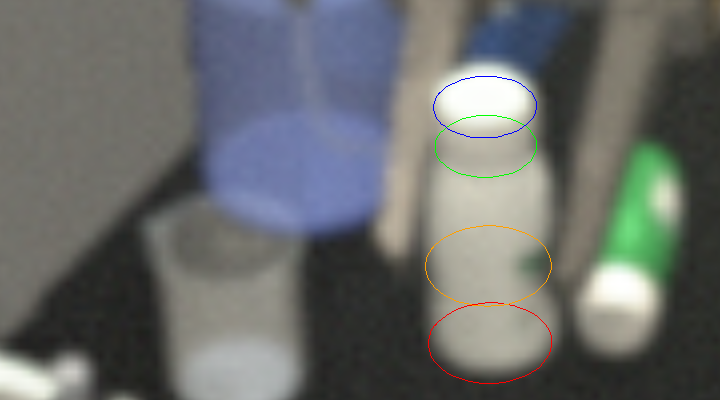

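View pics/ov_top_40.png

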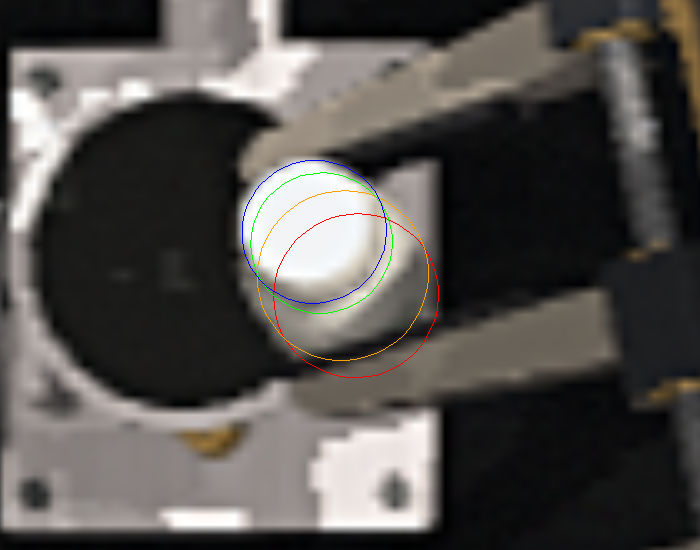

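Request:
apply_moves(rows=[[0.8,[0.6,0.8,1],[0,0,0]],[0.8,[0.6,0.8,1],[0,0,0]],[0.8,[0.6,0.8,1],[0,0,0]],[0.8,[0.5,0.8,1],[0,0,0]],[0.8,[-1,0,0.6],[0,0,0]],[0.8,[-1.3,0,0.75],[0,0,0]],[0.8,[-1.3,0,0.75],[0,0,0]],[0.8,[-0.9,0,0.5],[0,0,0]]])

```text
time_s: 10.6
position: [0.5568, 0.0701, 0.1394]
tcp_rot: [-0.394, 0.538, 0.677, 0.311]
contact_force: [0.1, -0.0, -1.4]
gripper_width: 0.396
```

Request:
apply_moves(rows=[[0.8,[-0.9,0,0.5],[0,0,0]],[0.8,[-0.9,0,0.5],[0,0,0]],[0.8,[-0.4,0,0.25],[0,0,0]],[0.8,[0,0,0],[0,0,0]],[0.8,[0,0,0],[0,0,0]],[0.8,[0,0,0],[0,0,0]],[0.8,[0,0,0],[0,0,0]],[0.8,[0,0,0],[0,0,0]]])

```text
time_s: 11.4
position: [0.5578, 0.07, 0.1168]
tcp_rot: [-0.392, 0.538, 0.678, 0.312]
contact_force: [-0.5, -0.3, -1.0]
gripper_width: 0.397
```

```bash
python3 -c "
from h import *
x,R,q=obs()
import pickle
for c in ['scene','top']:
    p=cap(c); pickle.dump(p,open(c+'4.pkl','wb'))
    i=p['img']
    if c=='scene': i=cv2.resize(i[160:270,180:280],None,fx=6,fy=5.4)
    if c=='top': i=cv2.resize(i[140:240,180:280],None,fx=6,fy=6)
    save(c+'4',i)
"
```

```text
t 11.4 pos [0.5578 0.07   0.1168] q [-0.491  0.656  1.51   0.727  1.766 -0.883] F [-0.5 -0.3 -1. ] w 0.397
[[-0.114  0.974 -0.197]
 [ 0.485  0.227  0.845]
 [ 0.867  0.001 -0.498]]
```

View pics/scene4.png

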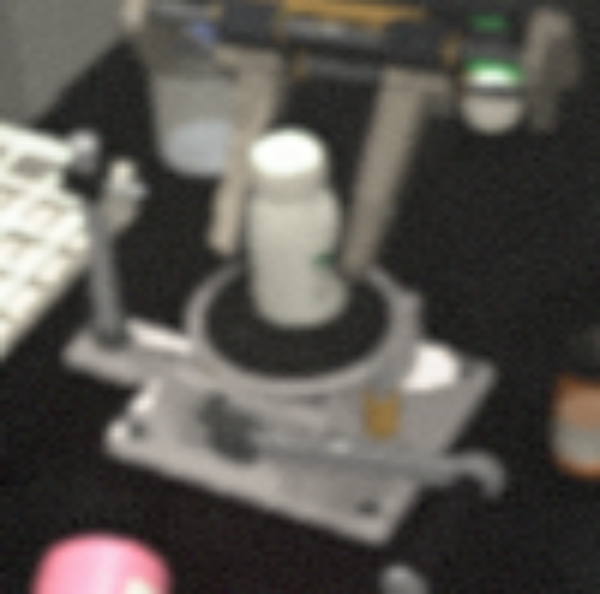

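View pics/top4.png

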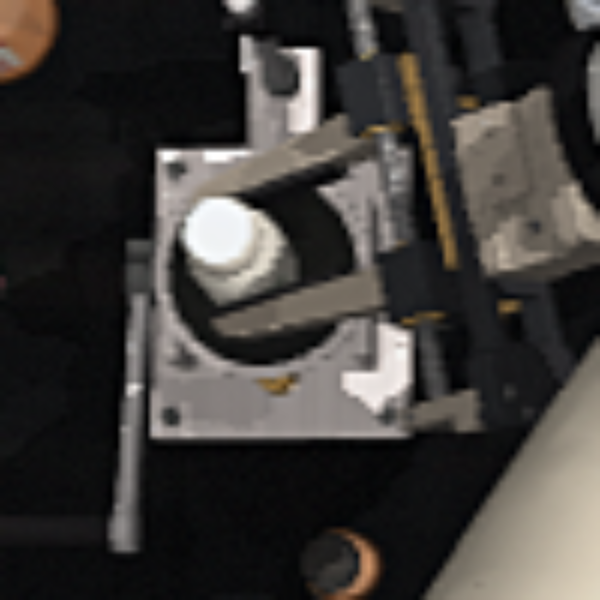

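Request:
apply_moves(rows=[[0.8,[-0.26,0,0.15],[0,0,0]],[0.8,[-0.26,0,0.15],[0,0,0]],[0.8,[-0.13,0,0.08],[0,0,0]],[0.8,[-0.09,0,0.05],[0,0,0]],[0.8,[-0.09,0,0.05],[0,0,0]],[0.8,[0,0,0],[0,0,0]],[0.8,[0,0,0],[0,0,0]],[0.8,[0,0,0],[0,0,0]]])

```text
time_s: 12.3
position: [0.5577, 0.0701, 0.107]
tcp_rot: [-0.392, 0.538, 0.678, 0.312]
contact_force: [-0.3, 0.0, -0.8]
gripper_width: 0.396
```

Request:
apply_moves(rows=[[0.8,[-0.09,0,0.05],[0,0,0]],[0.8,[0,0,0],[0,0,0]],[0.8,[0,0,0],[0,0,0]],[0.8,[-0.09,0,0.05],[0,0,0]],[0.8,[0,0,0],[0,0,0]],[0.8,[0,0,0],[0,0,0]],[0.8,[0,0,0],[0,0,0]],[0.8,[0,0,0],[0,0,0]]])

```text
time_s: 13.1
position: [0.5576, 0.0701, 0.1049]
tcp_rot: [-0.393, 0.538, 0.678, 0.312]
contact_force: [-0.4, -0.1, -0.9]
gripper_width: 0.397
```

Request:
apply_moves(rows=[[0.8,[-0.09,0,0.05],[0,0,0]],[0.8,[0,0,0],[0,0,0]],[0.8,[0,0,0],[0,0,0]],[0.8,[0,0,0],[0,0,0]],[0.8,[-0.09,0,0.05],[0,0,0]],[0.8,[0,0,0],[0,0,0]],[0.8,[0,0,0],[0,0,0]],[0.8,[0,0,0],[0,0,0]]])

```text
time_s: 13.9
position: [0.5576, 0.0701, 0.1028]
tcp_rot: [-0.393, 0.538, 0.678, 0.312]
contact_force: [-0.2, 0.2, -1.3]
gripper_width: 0.397
```

```bash
python3 -c "
from h import *
x,R,q=obs()
p=cap('scene'); save('scene5',cv2.resize(p['img'][180:250,195:275],None,fx=9,fy=8,interpolation=cv2.INTER_CUBIC))
"
```

```text
t 13.9 pos [0.5576 0.0701 0.1028] q [-0.491  0.68   1.508  0.725  1.751 -0.897] F [-0.2  0.2 -1.3] w 0.397
[[-0.113  0.974 -0.197]
 [ 0.485  0.227  0.845]
 [ 0.867  0.    -0.498]]
```

View pics/scene5.png

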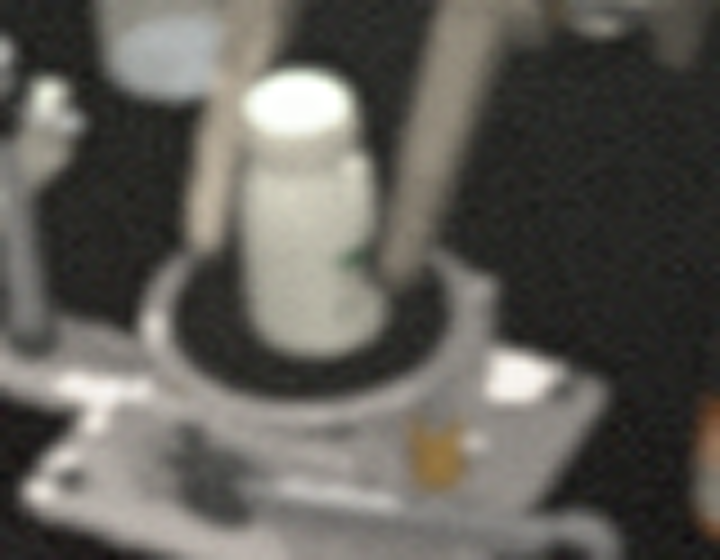

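Request:
apply_moves(rows=[[0.8,[-0.09,0,0.05],[0,0,0]],[0.8,[0,0,0],[0,0,0]],[0.8,[0,0,0],[0,0,0]],[0.8,[0,0,0],[0,0,0]],[0.8,[-0.05,0,0.03],[0,0,0]],[0.8,[0,0,0],[0,0,0]],[0.8,[0,0,0],[0,0,0]],[0.8,[0,0,0],[0,0,0]]])

```text
time_s: 14.75
position: [0.5576, 0.0701, 0.1016]
tcp_rot: [-0.393, 0.538, 0.678, 0.312]
contact_force: [-1.5, -0.7, 3.3]
gripper_width: 0.398
```

Request:
apply_moves(rows=[[0.8,[-0.09,0,0.05],[0,0,0]],[0.8,[0,0,0],[0,0,0]],[0.8,[0,0,0],[0,0,0]],[0.8,[0,0,0],[0,0,0]],[0.8,[-0.05,0,0.03],[0,0,0]],[0.8,[0,0,0],[0,0,0]],[0.8,[0,0,0],[0,0,0]],[0.8,[0,0,0],[0,0,0]]])

```text
time_s: 15.55
position: [0.5576, 0.0702, 0.1014]
tcp_rot: [-0.393, 0.537, 0.678, 0.312]
contact_force: [-3.2, -2.0, 10.0]
gripper_width: 0.396
```

Request:
apply_moves(rows=[[0.8,[0.06,0,-0.03],[0,0,0]],[0.8,[0,0,0],[0,0,0]],[0.6,[0,0,0],[0,0,0]],[0.58,[0,0,0],[0,0,0]],[0.55,[0,0,0],[0,0,0]],[0.5,[0,0,0],[0,0,0]],[0.4,[0,0,0],[0,0,0]],[0.35,[0,0,0],[0,0,0]]])

```text
time_s: 16.35
position: [0.5576, 0.0702, 0.1001]
tcp_rot: [-0.393, 0.538, 0.678, 0.312]
contact_force: [0.9, 0.8, -0.0]
gripper_width: 0.639
```

```bash
python3 -c "
from h import *
x,R,q=obs()
p=cap('scene'); save('scene6',cv2.resize(p['img'][170:250,195:275],None,fx=7,fy=7,interpolation=cv2.INTER_CUBIC))
p=cap('wrist'); save('wrist6',p['img'])
"
```

```text
t 16.35 pos [0.5576 0.0702 0.1001] q [-0.491  0.684  1.507  0.724  1.748 -0.9  ] F [ 0.9  0.8 -0. ] w 0.639
[[-0.113  0.974 -0.197]
 [ 0.485  0.227  0.845]
 [ 0.867 -0.    -0.498]]
```

View pics/scene6.png

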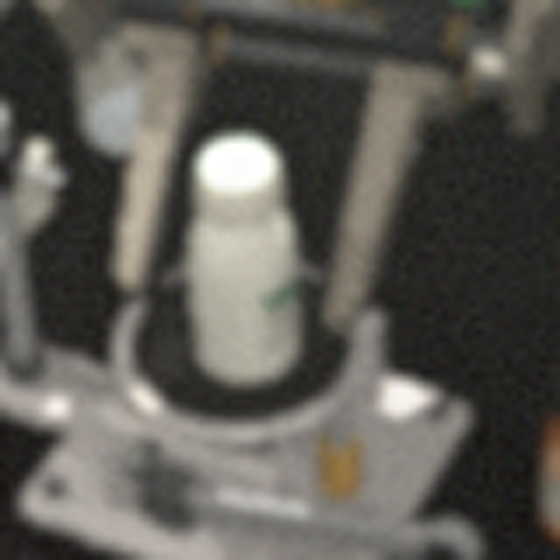

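View pics/wrist6.png

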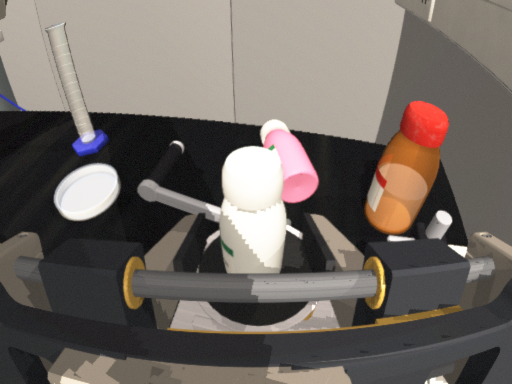

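The bottle stands free on the plate: in the scene crop its cap is at (240,165) and its base at (247,375), and the fingers are clear on both sides. I'm retreating.

Request:
apply_moves(rows=[[0.35,[0,0,-1],[0,0,0]],[0.35,[0,0,-2],[0,0,0]],[0.35,[0,0,-3],[0,0,0]],[0.35,[0,0,-3],[0,0,0]],[0.35,[0,0,-3],[0,0,0]],[0.35,[1,0,-2],[0,0,0]],[0.35,[3,0,-2],[0,0,0]],[0.35,[4,0,-2],[0,0,0]]])

```text
time_s: 17.25
position: [0.5836, -0.0444, 0.2593]
tcp_rot: [-0.394, 0.539, 0.677, 0.312]
contact_force: [1.0, -0.1, 1.4]
gripper_width: 0.651
```

```bash
python3 -c "
from h import *
x,R,q=obs()
import pickle
for c in ['scene','top']:
    p=cap(c); pickle.dump(p,open(c+'7.pkl','wb'))
    i=p['img']
    if c=='scene': i=cv2.resize(i[160:280,170:290],None,fx=5,fy=5)
    if c=='top': i=cv2.resize(i[130:250,150:290],None,fx=5,fy=5)
    save(c+'7',i)
    for l in ('bottle','plate_top','crossbar'):
        for d in manip.masks_of(p,l)[:5]:
            v,u=np.nonzero(d['pixels']); print(c,l,round(d['conf'],2),d['extent'],onz(p,u,v,.066).mean(0).round(4))
"
```

```text
t 17.25 pos [ 0.5836 -0.0444  0.2593] q [-0.616  0.618  1.25   0.715  2.067 -0.761] F [ 1.  -0.1  1.4] w 0.651
[[-0.109  0.974 -0.197]
 [ 0.484  0.225  0.846]
 [ 0.868 -0.003 -0.496]]
scene bottle 0.97 [288.7, 146.1, 324.8, 167.5] [ 0.4854 -0.2563  0.066 ]
scene bottle 0.72 [254.3, 161.0, 269.8, 182.8] [ 0.5698 -0.1438  0.066 ]
scene bottle 0.72 [179.3, 258.3, 206.8, 310.9] [0.5331 0.2707 0.066 ]
scene bottle 0.62 [221.6, 191.4, 237.2, 225.9] [0.5812 0.029  0.066 ]
scene plate_top 0.37 [272.5, 219.9, 284.9, 251.0] [0.4299 0.0601 0.066 ]
scene crossbar 0.7 [243.1, 246.7, 258.3, 273.4] [0.4531 0.1513 0.066 ]
top bottle 0.67 [212.9, 179.8, 231.3, 195.1] [0.5622 0.0735 0.066 ]
top bottle 0.64 [130.7, 174.7, 180.2, 203.0] [0.5466 0.2354 0.066 ]
top plate_top 0.85 [204.7, 163.5, 241.1, 202.7] [0.5598 0.0647 0.066 ]
top crossbar 0.65 [175.7, 226.1, 200.0, 229.1] [0.4531 0.157  0.066 ]
```

View pics/scene7.png

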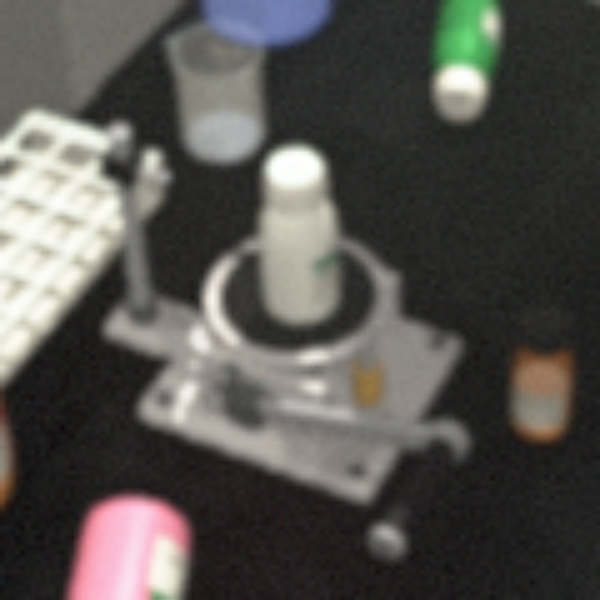

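View pics/top7.png

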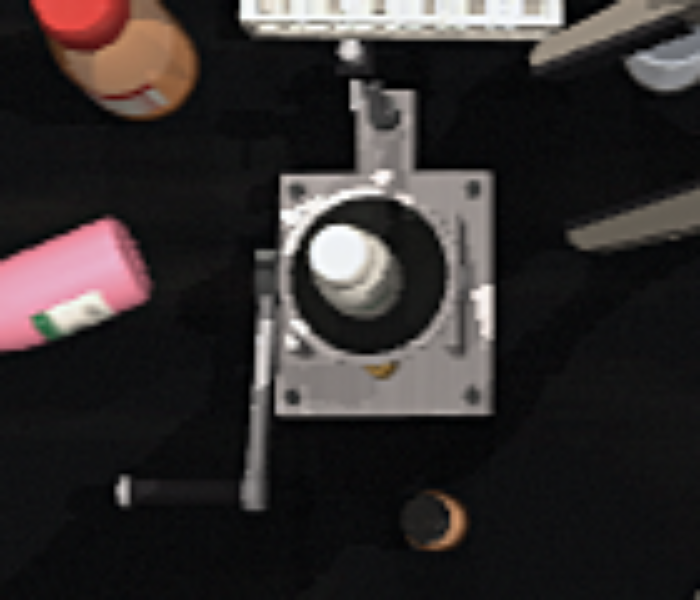

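Request:
apply_moves(rows=[[0.35,[0,0,0],[0,-0.13,0]],[0.35,[0,0,0],[0,-0.13,0]],[0.35,[0,0,0],[0,-0.13,0]],[0.35,[0,0,0],[0,-0.13,0]],[0.35,[0,0,0],[0,-0.13,0]],[0.35,[0,0,0],[0,-0.13,0]],[0.35,[0,0,0],[0,-0.13,0]],[0.35,[0,0,0],[0,-0.13,0]]])

```text
time_s: 18.45
position: [0.5839, -0.0433, 0.2589]
tcp_rot: [-0.002, 0.622, 0.783, 0.002]
contact_force: [0.1, 0.0, -1.2]
gripper_width: 0.646
```

```bash
python3 -c "
from fk import *
x,R,q=obs()
M=R.as_matrix(); print('to hover',M.T@(np.array([.452,.156,.19])-x))
p=2.2*np.pi/180
T=Ro.from_matrix(np.c_[[-np.sin(p),np.cos(p),0],[np.cos(p),np.sin(p),0],[0,0,-1]])
print('rotvec',(R.inv()*T).as_rotvec())
for X in ([.452,.156,.19],[.452,.156,.057],[.56,.158,.139]): c,qq=ik(np.array(X),T,q0=q); print('%.0e'%c,qq.round(2))
"
```

```text
t 18.45 pos [ 0.5839 -0.0433  0.2589] q [-0.283  0.164  1.519  0.005  1.461 -0.512] F [ 0.1  0.  -1.2] w 0.646
[[-0.227  0.974 -0.001]
 [ 0.974  0.227  0.005]
 [ 0.005 -0.    -1.   ]]
to hover [ 0.22362487 -0.08319037  0.07012627]
rotvec [-0.00062473 -0.00532103  0.19060087]
2e-19 [ 0.08 -0.07  1.9  -0.    1.31  0.04]
1e-21 [ 0.08  0.11  2.   -0.    1.03  0.04]
5e-20 [ 0.07  0.25  1.66 -0.    1.23  0.03]
```

Request:
apply_moves(rows=[[0.35,[3.7,-1.4,0],[0,0,0]],[0.35,[3.7,-1.4,0],[0,0,0]],[0.35,[3.7,-1.4,0],[0,0,0]],[0.35,[3.7,-1.4,0],[0,0,0]],[0.35,[3.7,-1.4,0],[0,0,0]],[0.35,[3.8,-1.3,0],[0,0,0]],[0.35,[0,0,3],[0,-0.005,0.095]],[0.35,[0,0,4],[0,0,0.095]]])

```text
time_s: 19.25
position: [0.453, 0.1569, 0.1919]
tcp_rot: [-0.001, 0.694, 0.72, 0.003]
contact_force: [0.4, -0.8, -0.8]
gripper_width: 0.647
```

```bash
python3 -c "
from fk import *
x,R,q=obs()
import pickle
p=cap('wrist'); save('w8',p['img']); pickle.dump(p,open('w8.pkl','wb'))
for d in manip.masks_of(p,'crossbar')[:3]:
    v,u=np.nonzero(d['pixels']); X=onz(p,u,v,.068)[:,:2]; m=X.mean(0); w,V=np.linalg.eigh(np.cov((X-m).T)); print(d['conf'],d['extent'],m.round(4),V[:,1].round(3),((X-m)@V[:,1]).min(),((X-m)@V[:,1]).max())
"
```

```text
t 19.25 pos [0.453  0.1569 0.1919] q [ 0.077 -0.071  1.896  0.005  1.314  0.038] F [ 0.4 -0.8 -0.8] w 0.647
[[-0.038  0.999  0.002]
 [ 0.999  0.038  0.005]
 [ 0.005  0.003 -1.   ]]
0.71 [228.2, 257.9, 254.1, 277.3] [0.4437 0.0688] [-0.869 -0.495] -0.011797073283146966 0.013968293250164306
0.68 [243.8, 161.0, 257.8, 219.0] [0.453  0.1525] [-0.035  0.999] -0.0325657077725278 0.03079733161336398
```

View pics/w8.png

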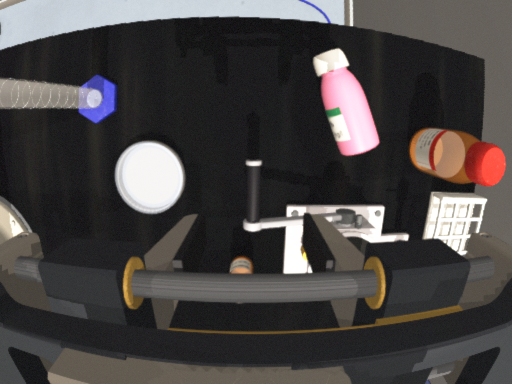

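Request:
apply_moves(rows=[[0.35,[-0.1,0,3],[0,-0.005,0]],[0.35,[0,0,3],[0,0,0]],[0.35,[0,0,3],[0,0,0]],[0.35,[0,0,2.5],[0,0,0]],[0.35,[0,0,1],[0,0,0]],[0.35,[0,0,1],[0,0,0]],[0.35,[0,0,0],[0,0,0]],[0.35,[0,0,0],[0,0,0]]], newtons=30)

```text
time_s: 20.15
position: [0.4533, 0.1548, 0.0575]
tcp_rot: [0.0, 0.693, 0.721, 0.0]
contact_force: [0.4, 0.4, 0.8]
gripper_width: 0.647
```

```bash
python3 -c "
from fk import *
x,R,q=obs()
p=cap('wrist'); save('w9',p['img'])
p=cap('scene'); save('s9',cv2.resize(p['img'][170:300,190:310],None,fx=5,fy=4.5))
"
```

```text
t 20.15 pos [0.4533 0.1548 0.0575] q [ 0.076  0.115  2.    -0.     1.026  0.037] F [0.4 0.4 0.8] w 0.647
[[-0.039  0.999  0.   ]
 [ 0.999  0.039 -0.   ]
 [-0.     0.    -1.   ]]
```

View pics/w9.png

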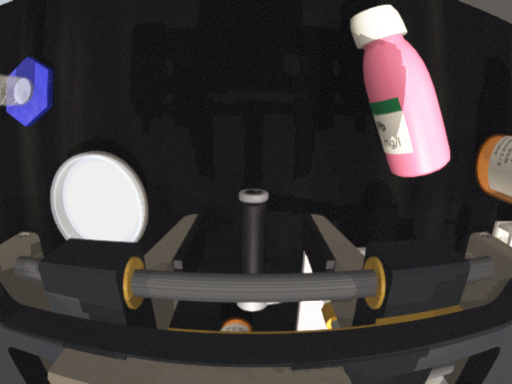

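View pics/s9.png

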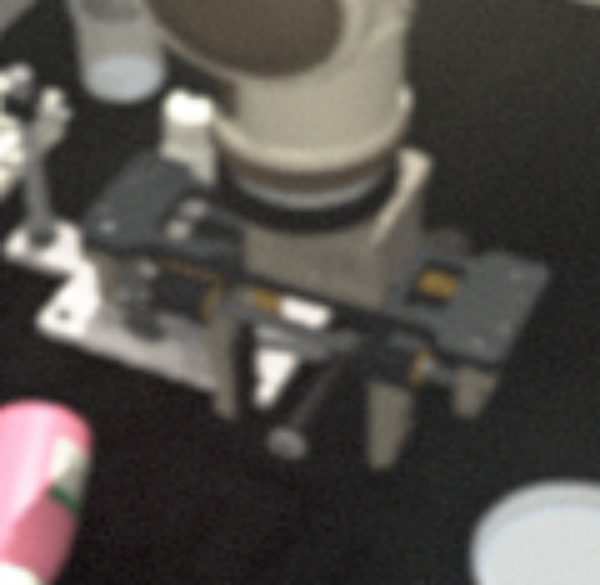

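Request:
apply_moves(rows=[[0.6,[0,0,0],[0,0,0]],[0.75,[0,0,0],[0,0,0]],[0.85,[0,0,0],[0,0,0]],[0.95,[0,0,0],[0,0,0]],[1,[0,0,0],[0,0,0]],[1,[0,0,0],[0,0,0]],[1,[0,0,0],[0,0,0]],[1,[0,0,0],[0,0,0]]], newtons=35)

```text
time_s: 21.05
position: [0.4526, 0.1548, 0.0565]
tcp_rot: [-0.0, 0.693, 0.721, -0.0]
contact_force: [2.2, 0.4, -0.2]
gripper_width: 0.146
```

```bash
python3 -c "
from h import *
x,R,q=obs()
p=cap('wrist'); save('w10',p['img'][150:384,100:420])
"
```

```text
t 21.05 pos [0.4526 0.1548 0.0565] q [ 0.076  0.116  2.001 -0.     1.025  0.037] F [ 2.2  0.4 -0.2] w 0.146
[[-0.039  0.999 -0.001]
 [ 0.999  0.039 -0.   ]
 [-0.    -0.001 -1.   ]]
```

View pics/w10.png

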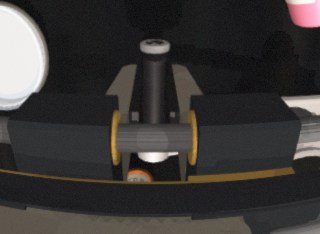

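```bash
python3 -c "
import numpy as np
a=np.radians(15+3.125*np.arange(25)); y=-11*np.diff(np.cos(a)); z=-11*np.diff(np.sin(a))
for k in range(24): print(k,y[k].round(2),z[k].round(2))
print(y.sum(),z.sum(), [ (y[:n].sum().round(3),z[:n].sum().round(3)) for n in (8,16,24)])"
```

```text
0 0.17 -0.57
1 0.2 -0.56
2 0.23 -0.55
3 0.26 -0.54
4 0.29 -0.52
5 0.32 -0.51
6 0.35 -0.49
7 0.37 -0.47
8 0.4 -0.45
9 0.42 -0.43
10 0.44 -0.4
11 0.47 -0.38
12 0.49 -0.35
13 0.5 -0.33
14 0.52 -0.3
15 0.54 -0.27
16 0.55 -0.24
17 0.56 -0.21
18 0.57 -0.18
19 0.58 -0.15
20 0.59 -0.11
21 0.59 -0.08
22 0.6 -0.05
23 0.6 -0.02
10.62518408917975 -8.152990503872271 [(np.float64(2.199), np.float64(-4.224)), (np.float64(5.976), np.float64(-7.122)), (np.float64(10.625), np.float64(-8.153))]
```

Request:
apply_moves(rows=[[1,[0,0.17,-0.57],[0,0,0]],[1,[0,0.2,-0.56],[0,0,0]],[1,[0,0.23,-0.55],[0,0,0]],[1,[0,0.26,-0.54],[0,0,0]],[1,[0,0.29,-0.52],[0,0,0]],[1,[0,0.32,-0.51],[0,0,0]],[1,[0,0.35,-0.49],[0,0,0]],[1,[0,0.37,-0.47],[0,0,0]]])

```text
time_s: 21.9
position: [0.4741, 0.1554, 0.0984]
tcp_rot: [-0.001, 0.693, 0.721, -0.001]
contact_force: [4.7, -3.0, -9.4]
gripper_width: 0.139
```

```bash
python3 -c "
from h import *
x,R,q=obs()
p=cap('scene'); save('s11',cv2.resize(p['img'][150:300,190:310],None,fx=5,fy=4))
"
```

```text
t 21.9 pos [0.4741 0.1554 0.0984] q [ 7.400e-02  1.010e-01  1.921e+00 -1.000e-03  1.122e+00  3.600e-02] F [ 4.7 -3.  -9.4] w 0.139
[[-0.039  0.999 -0.002]
 [ 0.999  0.039 -0.001]
 [-0.001 -0.002 -1.   ]]
```

View pics/s11.png

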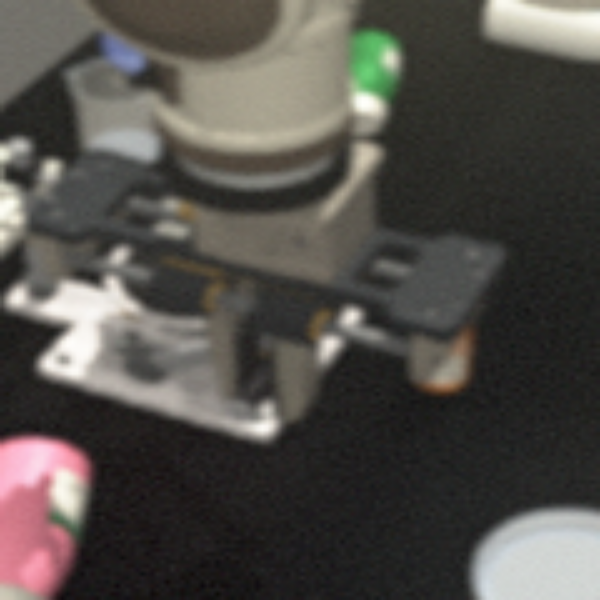

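Request:
apply_moves(rows=[[1,[0,0.44,-0.41],[0,0,0]],[1,[0,0.45,-0.4],[0,0,0]],[1,[0,0.45,-0.39],[0,0,0]],[1,[0,0.47,-0.38],[0,0,0]],[1,[0,0.49,-0.35],[0,0,0]],[1,[0,0.5,-0.33],[0,0,0]],[1,[0,0.52,-0.3],[0,0,0]],[1,[0,0.54,-0.27],[0,0,0]]])

```text
time_s: 22.75
position: [0.5113, 0.1565, 0.1272]
tcp_rot: [-0.002, 0.693, 0.721, -0.003]
contact_force: [-6.4, -5.2, 0.7]
gripper_width: 0.14
```

Request:
apply_moves(rows=[[1,[-0.03,0.54,-0.25],[0,0,0]],[1,[-0.03,0.55,-0.22],[0,0,0]],[1,[-0.03,0.56,-0.19],[0,0,0]],[1,[-0.03,0.58,-0.15],[0,0,0]],[1,[-0.02,0.59,-0.11],[0,0,0]],[1,[-0.02,0.59,-0.08],[0,0,0]],[1,[0,0.4,-0.03],[0,0,0]],[1,[0,0.3,-0.02],[0,0,0]]])

```text
time_s: 23.55
position: [0.5529, 0.1575, 0.1379]
tcp_rot: [-0.002, 0.693, 0.721, -0.002]
contact_force: [-6.2, -2.0, 0.5]
gripper_width: 0.142
```

```bash
python3 -c "
from h import *
x,R,q=obs()
p=cap('scene'); save('s12',cv2.resize(p['img'][150:300,170:310],None,fx=5,fy=4))
p=cap('top'); save('t12',cv2.resize(p['img'][110:250,150:290],None,fx=5,fy=4))
p=cap('wrist'); save('w12',p['img'])
"
```

```text
t 23.55 pos [0.5529 0.1575 0.1379] q [0.067 0.24  1.677 0.    1.23  0.028] F [-6.2 -2.   0.5] w 0.142
[[-0.039  0.999 -0.005]
 [ 0.999  0.039  0.   ]
 [ 0.    -0.005 -1.   ]]
```

View pics/s12.png

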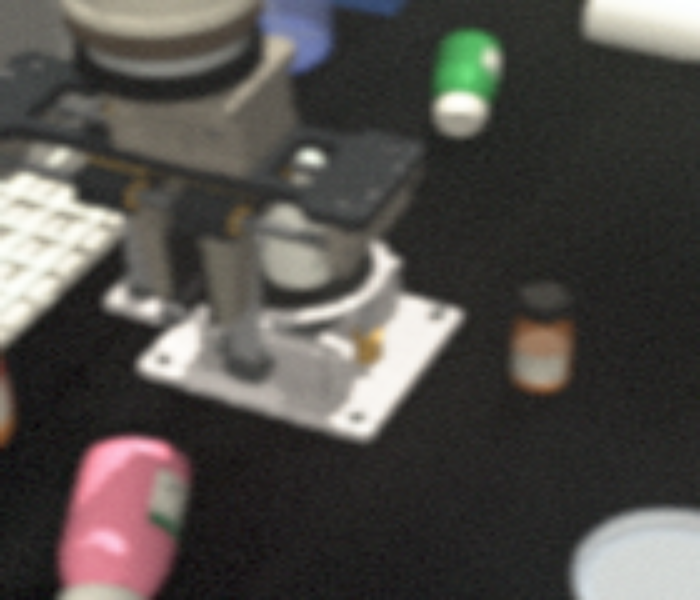

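View pics/t12.png

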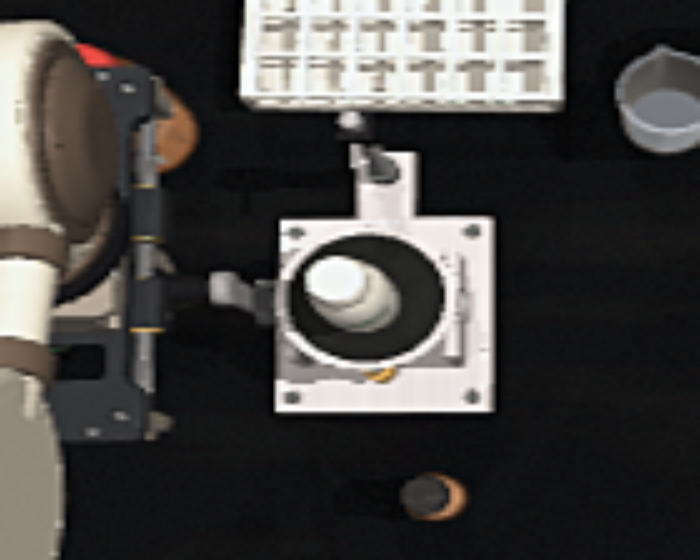

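View pics/w12.png

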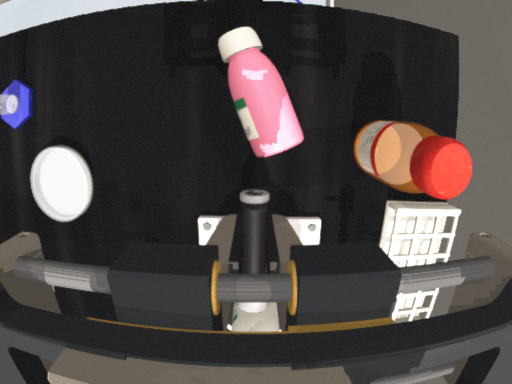

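Request:
apply_moves(rows=[[1,[0,0.2,-0.01],[0,0,0]],[1,[0,0.2,0],[0,0,0]],[1,[0,0.2,0],[0,0,0]],[1,[0,0.15,0],[0,0,0]],[1,[0,0,0],[0,0,0]],[1,[0,0,0],[0,0,0]],[1,[0,0,0],[0,0,0]],[1,[0,0,0],[0,0,0]]])

```text
time_s: 24.5
position: [0.5592, 0.1577, 0.138]
tcp_rot: [-0.003, 0.693, 0.721, -0.003]
contact_force: [-9.7, -1.7, 4.7]
gripper_width: 0.136
```

Request:
apply_moves(rows=[[1,[0,0.1,0],[0,0,0]],[1,[0,0.1,0],[0,0,0]],[1,[0,0,0],[0,0,0]],[1,[0,0,0],[0,0,0]],[1,[0,0,0],[0,0,0]],[1,[0,0,0],[0,0,0]],[1,[0,0,0],[0,0,0]],[1,[0,0,0],[0,0,0]]])

```text
time_s: 25.3
position: [0.5596, 0.1578, 0.1379]
tcp_rot: [-0.004, 0.693, 0.721, -0.004]
contact_force: [-16.3, -2.2, 9.1]
gripper_width: 0.141
```

```bash
python3 -c "
from h import *
x,R,q=obs()
p=cap('scene'); save('s13',cv2.resize(p['img'][170:270,180:280],None,fx=6,fy=6,interpolation=cv2.INTER_CUBIC))
"
```

```text
t 25.3 pos [0.5596 0.1578 0.1379] q [ 0.067  0.261  1.651 -0.     1.241  0.027] F [-16.3  -2.2   9.1] w 0.141
[[-0.04   0.999 -0.012]
 [ 0.999  0.04  -0.001]
 [-0.    -0.012 -1.   ]]
```

View pics/s13.png

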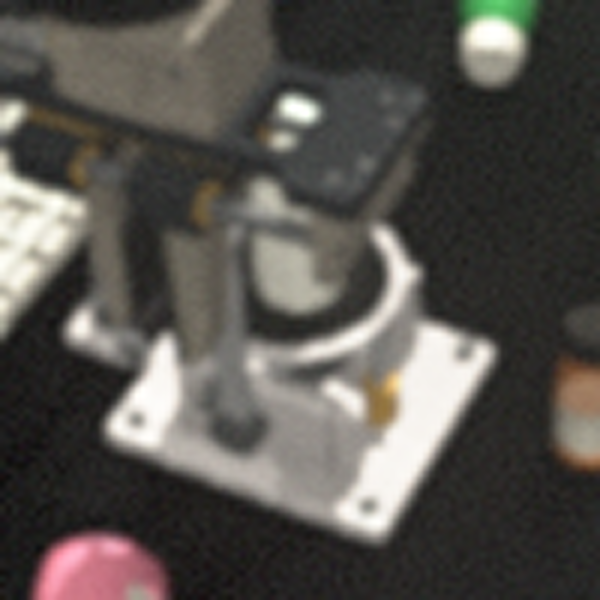

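Request:
apply_moves(rows=[[1,[0,-0.04,-0.04],[0,0,0]],[1,[0,0,0],[0,0,0]],[1,[0,0,0],[0,0,0]],[1,[0,0,0],[0,0,0]],[1,[0,0,0],[0,0,0]],[1,[0,0,0],[0,0,0]],[1,[0,0,0],[0,0,0]],[1,[0,0,0],[0,0,0]]])

```text
time_s: 26.15
position: [0.5594, 0.1578, 0.138]
tcp_rot: [-0.004, 0.693, 0.721, -0.004]
contact_force: [-13.4, -3.2, 6.3]
gripper_width: 0.139
```

```bash
python3 -c "
from h import *
x,R,q=obs()
p=cap('top'); save('t14',cv2.resize(p['img'][110:250,150:340],None,fx=4,fy=4,interpolation=cv2.INTER_CUBIC))
for l,z in (('plate_top',.0755),('crossbar',.15)):
    for d in manip.masks_of(p,l)[:2]:
        v,u=np.nonzero(d['pixels']); print(l,d['conf'],d['extent'],onz(p,u,v,z).mean(0))
"
```

```text
t 26.15 pos [0.5594 0.1578 0.138 ] q [0.067 0.26  1.652 0.    1.241 0.027] F [-13.4  -3.2   6.3] w 0.139
[[-0.04   0.999 -0.011]
 [ 0.999  0.04  -0.001]
 [-0.    -0.011 -1.   ]]
crossbar 0.52 [185.9, 180.3, 193.8, 181.8] [0.55963296 0.13634308 0.15      ]
```

View pics/t14.png

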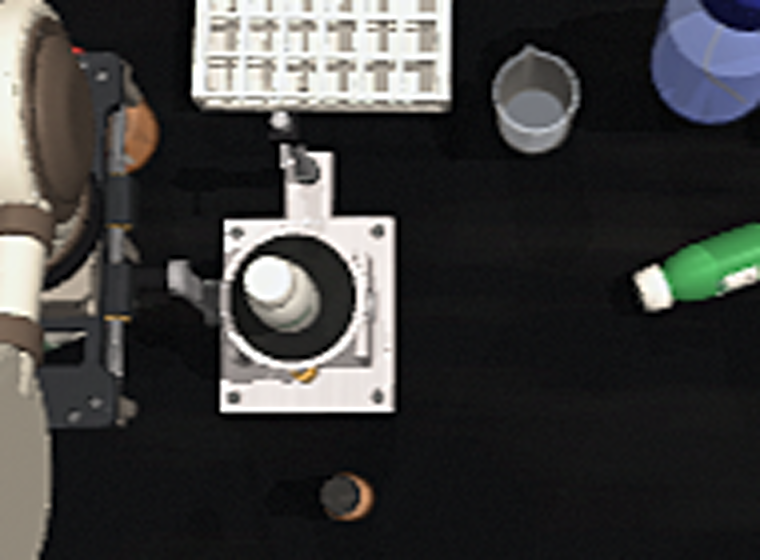

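The top view shows the bottle standing on the raised plate, with its cap at (268,278). The lever is at its stop, the crossbar is held, and the bystanders are in place.

```bash
python3 -c "
from h import *
print(manip.hand_in())"
```

```text
the job is handed in; nothing more can be done
None
```

The small white bottle is standing on the lift's plate, released. The lever is straight up at its stop, and the gripper is still holding the crossbar there. I handed the job in at about 26 s of the 58 s allowed.

**Bottle:** I set it down near the plate's centre until I felt contact (up to about 10 N). The last top view still shows it standing on the raised plate.

**Lever:** The hand is at x = 0.559 m, in line with the plate's centre, with the crossbar at about 0.149 m height. The last 2 mm of push moved it only 0.4 mm and the force rose to 16 N, so it is against the stop. I eased the push back to about 13 N, above the 6 N spring. The gripper reads about 13 mm open on the 14 mm bar, at 35 N grip.

**Bystanders:** The beaker and dropper look undisturbed in the last top view. The brown bottle was partly hidden by the gripper there, but earlier views show it standing.

**Checks that were weak or failed:**
- In the last picture the network did not find the plate and saw only a sliver of the crossbar. The lift height therefore rests on the hand's position and force, not on a direct measurement of the plate.
- The bottle first touched the plate a few millimetres lower than I had estimated.
- During the swing there were side forces of up to about 10 N from slight misalignment, which I corrected along the way.

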